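Set up a rolling-mill roll on V-blocks under a dial indicator

ROBOT

A 7-joint arm with a two-finger parallel gripper is mounted at the origin on a cart in front of the work surface, level with it; the furniture and walls round the work are solid. World frame = base frame: x ahead of the robot, y to its left, z up, the work surface at z = 0. Lengths are in m, angles in rad, forces in N, time in s.
With the tool pointing down it reaches from about 0.4 to 0.875 m from the base axis. Payload 19.3 kg.
Tool frame: the origin (TCP) lies on the centre line of the jaws, within the pads' length; the fingertips stand 8 mm ahead of it and the grasp point (between the pads) lies 11 mm behind it; z points along the fingers, y is the line along which they close (so a half turn about z gives the same grasp; the last joint's range is limited). The gripper opens to 85 mm and grips with 20 to 120 N. Pads are 22 mm wide; open, the fingers measure 114 mm over their backs; the gripper's body (76 mm by 85 mm) begins 54 mm behind the grasp point. The pads swing forward as they close: fully open they stand 13 mm farther back than shut.
Start: joints at [-1.233, 0.521, -0.036, 1.599, 0.021, 1.021, -0.113], TCP at [0.248, 0.574, 0.239] pointing down, gripper open.
Joint ranges: [-2.91, 2.91], [-0.3, 2.13], [-1.5, 1.42], [0.17, 2.43], [-1.26, 4.41], [0.16, 1.93], [-2.52, 2.52]. Speed limits (rad/s): [1.89, 1.89, 2.39, 2.39, 3.01, 3.01, 3.01].

INTERFACE

Orientations are given as [roll, pitch, yaw] about the fixed x, y, z axes, in that order (R = Rz(yaw) Ry(pitch) Rx(roll)).
In Python, from workcell import status, grab_frame, camera_params, bot, search_frame, silhouettes gives the robot as it stands.
- The arm moves only by the shell command python3 -m creep 'ROWS' [FORCE]. ROWS is JSON, a list of rows, each a list of 5 numbers: the shift along the tool's x, y, z in units of 60 mm (1.0 is 60 mm), then the turn about the tool's z in units of 8 degrees (1.0 is 8 degrees), then the opening, from 0 (shut) to 1 (fully open). In form: [[x, y, z, twist, hand], ...]. A call has 1 to 5 rows; each row is the pose to reach, as a shift and turn from the pose commanded when the call began, along the tool's axes at that moment; what a row does not reach only later rows make up. A row lasts 1/8 s, in which the tool goes at most 62.5 mm and 10.7 degrees, less where a joint would pass 70% of its speed; a pose out of reach is approached as far as the arm can. A call with a gripper value outside its range is refused whole. The fingers move at their own pace and stop on an object; FORCE is the grip in N (left out, the last holds). Time passes only in rows, so rows that repeat a pose let the fingers close. It gives the time, the measured TCP pose, the force, the opening and the grip force at its end, in the units of the state.
- status.observe(): the state, without advancing time (a new reading comes with each control period).
- grab_frame(name): name is "scene" or "top" or "wrist"; returns the picture (400x640x3 uint8, blue, green, red); there is no depth.
- camera_params(name): a dict with "K" (3x3 intrinsics, pixels), "rvec" (rotation vector, rad) and "tvec" (3), from world to camera coordinates, as OpenCV has them; the wrist camera has in their place "tool_from_camera" (4x4, takes a point from camera to tool coordinates, whose origin is the TCP and whose axes are the flange's). Camera axes: x right, y down, z forward; pixel columns grow to the right and rows downward; lengths in m; the calibration is good to about 2 mm. A picture is of the moment at which its call begins: read the wrist's pose just before it. camera_params takes no time and is no camera call.
- bot.job_done(): hands the job in; it is judged then, once.
Trained networks look in the newest picture that a camera, given by its name, has taken for a name from the list of things; names that differ only in an ending like _2 or _b are one class to them, and where a whole thing is asked for, a point or a joint stands for the part that bears it (a point fixed in the world has none). Each returns a list of dicts, best first, with "p" (0 to 1); they miss things now and then, are a little off and sometimes report something else, mostly with a low value. They report only what shows in the picture. A call takes as long as a camera call. They do not tell look-alikes from the thing itself.
- search_frame(camera, name): "extent" ([left, top, right, bottom] as shares, 0 to 1, of the picture: columns of its width, rows of its height, round what is visible of it).
- silhouettes(camera, name): "mask" (400x640 bool, what is visible of it) and "extent" ([left, top, right, bottom] as shares, 0 to 1, of the picture: columns of its width, rows of its height, round what is visible of it).
The state is a dict: "clock": time; "qpos": joint angles; "qd": joint speeds; "joint_efforts": joint torques, N m; "position": TCP position; "tool_rot": TCP orientation; "force": force on the tool from outside, world axes, zero at the start; "moment": the same for the moment, N m; "grip_width": finger opening in m; "finger_force": force on a finger pad.
Only numpy, scipy, OpenCV 4.12 (cv2) and the standard library are available. Lean on these libraries where they do the work, as an engineer would, in place of code of your own. Each camera call takes 0.05 s, during which the arm holds its last target. There are 200 camera calls.

TASK

Set up the rolling-mill roll on the dark granite plate for a run-out check: stand the brass V-block on the left half of the plate and the taller steel V-block on the right half, then lower the roll into them across the front half of the plate, parallel to its front edge, thick journal in the brass block and thin journal in the steel one, so that it is seated level with each block near the middle of its journal. Last, stand the dial indicator upright on the rear half of the plate so that its tip rests on the middle of the barrel with the plunger pushed in a little. Do not drop the roll, keep the indicator upright, and leave the caliper, the tweezers and the orange jar where they are.

Things in the scene. Friction and masses are not known exactly. Their poses are not given: they have to be found in the camera images.
- plate: dark granite surface plate fixed on the bench, on the left; 180 (x) x 220 (y) x 28 mm high, flat top 28 mm above the origin. Origin: centre of its underside, at bench height. x points to its rear edge (away from the robot), y to its left, z up; its yaw varies.
- brass_block: yellow brass V-block standing on the bench, 52 (x) x 24 (y) x 46 mm high, 0.3 kg, with a 90 degree V groove along y in its top (26 mm wide at the top, its bottom point 33 mm above the underside). Origin: centre of the underside; z up. Pick it across the 24 mm thickness (the flat faces square to y). The same half a turn round.
- steel_block: grey steel V-block standing on the bench, 52 (x) x 24 (y) x 51.7 mm high, 0.3 kg, with the same V groove along y (its bottom point 38.7 mm above the underside). Origin: centre of the underside; z up. Pick it across the 24 mm thickness. The same half a turn round.
- roll: steel mill roll, 0.45 kg, in a wooden rack, axis level, 44 mm up. Origin: on the axis at mid-barrel, the balance point. y: along the axis to the thick journal; x, z turn about it. Barrel 34 mm dia, y -28 to 28; thick journal 24 mm dia, y 28 to 76; thin journal 16 mm dia, y -76 to -28, then a square end to -84. Pick at mid-barrel. Seated in both blocks its axis is 50 mm above the plate's top.
- dial_stand: dial indicator on a heavy dark base, 0.6 kg, dial facing -x (at the start turned to the left). Origin: on the post's axis, underside of the base; z up. Base x -29 to 37, y -26 to 26 mm (red knob to y -38), 36 high. Pick it from above across y by the black grip on the post: 16 (x) x 18 (y) mm, 140 to 174 mm up. The dial (42 mm dia) hangs at x = -75 mm, centre 112 mm up; its plunger points down.
- dial_tip (a point): lowest point of the indicator's plunger: x = -75 mm, y = 0 in the frame of dial_stand, 63 mm above the base's underside while the plunger is out. It rises with the plunger.
- plunger (a joint): how far the indicator's plunger is pushed up into its stem, m: 0 fully out, 0.008 fully in. A weak spring (about 0.5 N) pushes it out. With the base on the plate and the tip on the top of the seated roll's barrel it reads 0.004.
- caliper: steel vernier caliper, 68 x 200 mm, lying on the paper stack; bystander. Origin: centre of its underside.
- tweezers: steel tweezers, 13 x 134 mm, lying on the left of the paper stack; bystander. Origin: centre of the underside.
- jar: small orange jar with a black cap, 46 mm in diameter, 62 mm high, near the right edge of the bench; bystander. Origin: centre of the underside.
There are look-alikes about, which are no part of the job. What is shaped like the dial_stand but purple is not meant.

How it is judged:
On the way, in this order (a step that is already met when the one before it is completed fails the run):
1. the brass V-block stands on the left half of the plate and the steel one on the right half, about a roll's journals apart (z of brass_block in the frame of plate between 0.025 and 0.032 m and y of brass_block in the frame of plate between 0 and 0.105 m and x of brass_block in the frame of plate between -0.08 and 0.05 m and angle between each of brass_block, steel_block's own z axis and vertical below 0.06 rad and z of steel_block in the frame of plate between 0.025 and 0.032 m and y of steel_block in the frame of plate between -0.105 and 0 m and x of steel_block in the frame of plate between -0.08 and 0.05 m and horizontal distance between brass_block and steel_block between 0.07 and 0.14 m), for 0.2 s.
2. the roll lies level in both V-blocks, thick journal in the brass one, the indicator not yet on it (z of brass_block in the frame of plate between 0.025 and 0.032 m and y of brass_block in the frame of plate between 0 and 0.105 m and x of brass_block in the frame of plate between -0.08 and 0.05 m and angle between each of brass_block, steel_block's own z axis and vertical below 0.06 rad and z of steel_block in the frame of plate between 0.025 and 0.032 m and y of steel_block in the frame of plate between -0.105 and 0 m and x of steel_block in the frame of plate between -0.08 and 0.05 m and z of roll in the frame of plate between 0.0755 and 0.0805 m and angle between roll's own y axis and vertical between 1.541 and 1.601 rad and x of roll in the frame of plate between -0.065 and 0.005 m and angle between the y axis of roll and the y axis of plate, either way round below 0.17 rad and y of brass_block in the frame of roll between 0.038 and 0.066 m and y of steel_block in the frame of roll between -0.066 and -0.038 m and value of joint plunger below 0.0005 m), for 0.2 s.
At the end, for the whole second after the job is handed in: Blocks upright on the plate, brass left, steel right, within 14 mm of mid-journal; roll seated in both (axis 50 +-2.5 mm up, level to 0.03 rad, parallel to 0.17 rad, front half); indicator upright on the rear half, tip on the barrel within 16 mm of its middle, plunger in 1 to 7.5 mm; all at rest (z of brass_block in the frame of plate between 0.025 and 0.032 m and y of brass_block in the frame of plate between 0 and 0.105 m and x of brass_block in the frame of plate between -0.08 and 0.05 m and angle between each of brass_block, steel_block, dial_stand's own z axis and vertical below 0.06 rad and z of steel_block in the frame of plate between 0.025 and 0.032 m and y of steel_block in the frame of plate between -0.105 and 0 m and x of steel_block in the frame of plate between -0.08 and 0.05 m and z of roll in the frame of plate between 0.0755 and 0.0805 m and angle between roll's own y axis and vertical between 1.541 and 1.601 rad and x of roll in the frame of plate between -0.065 and 0.005 m and angle between the y axis of roll and the y axis of plate, either way round below 0.17 rad and y of brass_block in the frame of roll between 0.038 and 0.066 m and y of steel_block in the frame of roll between -0.066 and -0.038 m and z of dial_stand in the frame of plate between 0.025 and 0.032 m and x of dial_stand in the frame of plate between 0.01 and 0.08 m and value of joint plunger between 0.001 and 0.0075 m and horizontal distance between dial_tip and roll below 0.016 m and contact force between dial_stand and roll above 0.05 N and linear speed of each of brass_block, steel_block, roll, dial_stand below 0.01 m/s); the robot touches nothing.
It fails at once if the roll is dropped or knocked out of level (its axis more than 0.5 rad off level) (angle between roll's own y axis and vertical below 1.07 rad or angle between roll's own y axis and vertical above 2.07 rad).
It fails at once if the roll is let fall from more than about 10 mm (faster than 0.45 m/s while the fingers do not hold it) (contact force between the fingers and roll below 0.1 N and linear speed of roll above 0.45 m/s).
It fails at once if the indicator is tipped by more than 0.5 rad (angle between dial_stand's own z axis and vertical above 0.5 rad).
It fails at once if the caliper, the tweezers or the orange jar is moved by more than 20 mm (distance of any of caliper, tweezers, jar from where it was at the start of the episode above 0.02 m).
It also fails if it takes over 131 s, if anything falls off the work surface, if the arm or the gripper's body presses on something with over 40 N, if the wrist force passes 120 N, or if a joint passes its speed limit or range.

## Working session

There is one attempt and no reset: what is moved stays moved. The work goes in short steps, Python scripts to look and compute and a shell command to move; the robot and the scene stay as the last step left them, time stands still between calls to the robot, and variables do not carry over. Pictures are saved under pics/ and viewed, at most 17 in all, crops included, and the job is handed in when it is done.

```bash
ls; mkdir -p pics
python3 - <<'E'
from workcell import status, grab_frame, camera_params
import cv2
s=status.observe(); print({k:s[k] for k in('clock','position','tool_rot','grip_width','force')})
for n in('scene','top'):
    cv2.imwrite(f'pics/{n}0.png',grab_frame(n)); p=camera_params(n); print(n,p)
print(camera_params('wrist'))
E
```

```text
pics
{'clock': 0.0, 'position': array([0.24777463, 0.57341695, 0.23871845]), 'tool_rot': array([-3.14041871e+00,  9.86071063e-05,  2.73376834e+00]), 'grip_width': 0.08522051138637092, 'force': array([-0.26931819,  0.34978543,  1.32639711])}
scene {'K': array([[482.64429787,   0.        , 322.87813978],
       [  0.        , 482.64429787, 199.25008337],
       [  0.        ,   0.        ,   1.        ]]), 'rvec': array([ 2.1811444 , -0.86000979,  0.40293107]), 'tvec': array([-0.28223657,  0.35302277,  1.3204275 ])}
top {'K': array([[370.77920864,   0.        , 311.9232377 ],
       [  0.        , 370.77920864, 197.57565204],
       [  0.        ,   0.        ,   1.        ]]), 'rvec': array([ 2.18518703, -2.16537767,  0.08040187]), 'tvec': array([0.14882852, 0.53351669, 1.16656328])}
{'K': array([[301.46780599,   0.        , 315.22855684],
       [  0.        , 301.46780599, 195.46694678],
       [  0.        ,   0.        ,   1.        ]]), 'tool_from_camera': array([[-1.35142470e-03, -9.52318400e-01, -3.05102998e-01,
         7.90603277e-02],
       [ 9.99998870e-01, -1.08604393e-03, -1.03952945e-03,
        -1.11027171e-03],
       [ 6.58607768e-04, -3.05104058e-01,  9.52318791e-01,
        -1.35739226e-01],
       [ 0.00000000e+00,  0.00000000e+00,  0.00000000e+00,
         1.00000000e+00]])}
```

View pics/scene0.png

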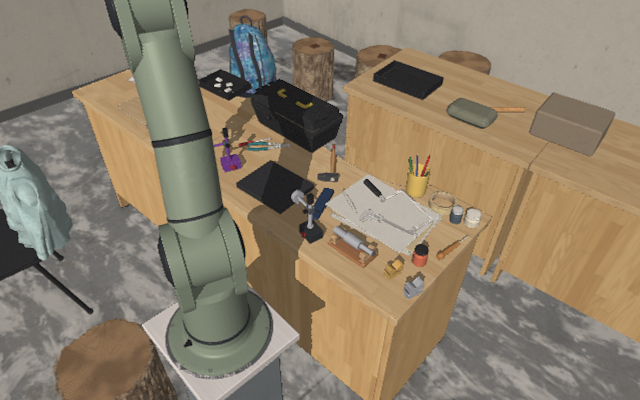

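View pics/top0.png

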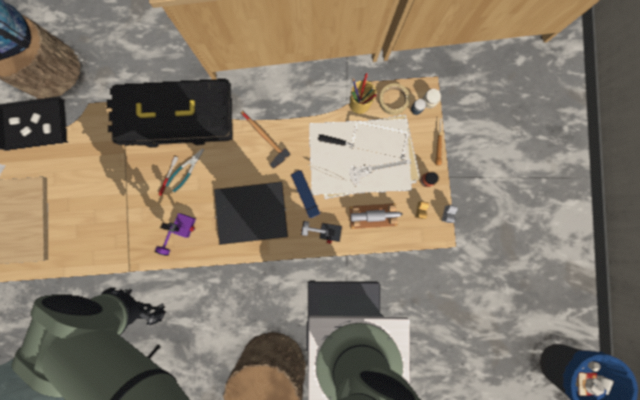

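The scene picture shows the plate at (275,185), dial stand (310,220), roll in its rack (353,243), brass block (395,267), steel block (413,287) and jar (420,255). In the top picture these are the plate at (250,212), stand (325,231), roll (375,215), brass (424,209), steel (451,213) and jar (430,179). There are two stands: the purple one at top (180,228) is the look-alike, and the dark one at top (325,231) fits the description.

```bash
cat > h.py <<'E'
import numpy as np, cv2
from scipy.spatial.transform import Rotation as Ro
from scipy.optimize import least_squares
from workcell import status, grab_frame, camera_params, bot, search_frame, silhouettes
def cam(n, s=None):
    p=camera_params(n)
    if n=='wrist':
        s=s or status.observe(); T=np.eye(4); T[:3,:3]=Ro.from_euler('xyz',s['tool_rot']).as_matrix(); T[:3,3]=s['position']
        W=np.linalg.inv(T@p['tool_from_camera']); return p['K'],W[:3,:3],W[:3,3]
    return p['K'],cv2.Rodrigues(p['rvec'])[0],np.array(p['tvec'])
def proj(c,P):
    K,R,t=c; q=(np.atleast_2d(P)@R.T+t)@K.T; return q[:,:2]/q[:,2:]
def unproj(c,uv,z):
    K,R,t=c; d=(np.c_[np.atleast_2d(uv),np.ones(len(np.atleast_2d(uv)))]@np.linalg.inv(K).T)@R; o=-R.T@t
    return o+d*((z-o[2])/d[:,2])[:,None]
def box(x0,x1,y0,y1,z0,z1): return np.array([[x,y,z] for x in(x0,x1) for y in(y0,y1) for z in(z0,z1)],float)
def ring(r,y,n=24): a=np.arange(n)*2*np.pi/n; return np.c_[r*np.cos(a),0*a+y,r*np.sin(a)]
M={'plate':[box(-.09,.09,-.11,.11,0,.028)],'brass_block':[box(-.026,.026,-.012,.012,0,.046)],
'steel_block':[box(-.026,.026,-.012,.012,0,.0517)],
'roll':[np.r_[ring(.017,-.028),ring(.017,.028)],np.r_[ring(.012,.028),ring(.012,.076)],np.r_[ring(.008,-.076),ring(.008,-.028)],box(-.005,.005,-.084,-.076,-.005,.005)],
'dial_stand':[box(-.029,.037,-.026,.026,0,.036),box(-.008,.008,-.009,.009,.036,.174),box(-.085,-.065,-.021,.021,.091,.133)]}
def place(P,q,z): c,s=np.cos(q[2]),np.sin(q[2]); return P@np.array([[c,s,0],[-s,c,0],[0,0,1]])+[q[0],q[1],z]
def render(c,name,q,z,S=4):
    m=np.zeros((400*S,640*S),np.uint8)
    for P in M[name]:
        h=cv2.convexHull(((proj(c,place(P,q,z))+.5)*S).astype(np.int32)); cv2.fillConvexPoly(m,h,255)
    return cv2.resize(m,(640,400),interpolation=cv2.INTER_AREA)/255.
def fit(name,views,q0,z,yaws=None):
    """views: list of (cam,mask). maximise overlap"""
    from scipy.optimize import minimize
    def cost(q):
        return np.mean([np.abs(render(c,name,q,z)-m).sum()/m.sum() for c,m in views])
    best=None
    for y in (yaws if yaws is not None else [q0[2]]):
        q=np.array([q0[0],q0[1],y]); sx=q+np.array([[0,0,0],[.012,0,0],[0,.012,0],[0,0,.2]])
        r=minimize(cost,q,method='Nelder-Mead',options=dict(initial_simplex=sx,maxiter=90,xatol=3e-4,fatol=1e-3))
        if best is None or r.fun<best.fun: best=r
    return best.x,best.fun
E
python3 - <<'E'
from h import *
im={}
for n in('scene','top'):
    im[n]=grab_frame(n)
for o in('plate','brass_block','steel_block','roll','dial_stand','jar','caliper','tweezers'):
    for n in('top','scene'):
        for d in silhouettes(n,o)[:2]:
            m=d['mask']; uv=np.argwhere(m)[:,::-1].mean(0); zz=dict(plate=.028,roll=.05,dial_stand=.03).get(o,.02)
            print(o,n,round(d['p'],2),uv.round(),m.sum(),unproj(cam(n),uv,zz).round(3)[0])
            np.save(f'm_{o}_{n}_{int(uv[0])}.npy',m)
E
```

```text
plate top 0.97 [250. 213.] 3890 [0.481 0.351 0.028]
plate scene 0.9 [273. 186.] 2159 [0.466 0.338 0.028]
brass_block top 0.63 [422. 210.] 174 [ 0.495 -0.197  0.02 ]
brass_block scene 0.63 [393. 269.] 239 [ 0.494 -0.197  0.02 ]
brass_block scene 0.22 [273. 186.] 2180 [0.471 0.345 0.02 ]
steel_block top 0.8 [449. 214.] 224 [ 0.485 -0.284  0.02 ]
steel_block scene 0.56 [413. 288.] 321 [ 0.484 -0.282  0.02 ]
roll top 0.81 [374. 215.] 402 [ 0.476 -0.039  0.05 ]
roll scene 0.88 [352. 240.] 428 [ 0.468 -0.049  0.05 ]
dial_stand top 0.93 [324. 231.] 477 [0.425 0.114 0.03 ]
dial_stand top 0.61 [175. 231.] 719 [0.422 0.586 0.03 ]
dial_stand scene 0.83 [229. 156.] 385 [0.448 0.584 0.03 ]
dial_stand scene 0.77 [307. 218.] 686 [0.446 0.136 0.03 ]
jar top 0.81 [429. 179.] 224 [ 0.596 -0.221  0.02 ]
jar scene 0.76 [420. 255.] 327 [ 0.599 -0.216  0.02 ]
caliper top 0.89 [372. 169.] 490 [ 0.626 -0.039  0.02 ]
caliper scene 0.83 [382. 221.] 401 [ 0.626 -0.038  0.02 ]
caliper scene 0.56 [307. 216.] 788 [0.455 0.148 0.02 ]
tweezers top 0.36 [331. 174.] 43 [0.61  0.093 0.02 ]
tweezers top 0.21 [421. 210.] 164 [ 0.496 -0.194  0.02 ]
tweezers scene 0.61 [352. 240.] 466 [ 0.49  -0.031  0.02 ]
tweezers scene 0.39 [354. 209.] 13 [0.598 0.067 0.02 ]
```

```bash
ls *.npy | tr '\n' ' '
python3 - <<'E'
from h import *
import glob
Y=np.arange(0,np.pi,np.pi/6)
def go(o,fs,q0,z,ys):
    q,f=fit(o,[(cam(n),np.load(fn).astype(float)) for n,fn in fs],q0,z,ys); print(o,q.round(4),np.degrees(q[2]).round(1),round(f,3))
g=lambda o,n,k:(n,f'm_{o}_{n}_{k}.npy')
import os
def files(o,t):
    out=[]
    for n,u in zip(('top','scene'),t):
        f=[x for x in glob.glob(f'm_{o}_{n}_*.npy') if abs(int(x.split('_')[-1][:-4])-u)<8]; out.append((n,f[0]))
    return out
go('plate',files('plate',(250,273))[:1],(.48,.351),0,[-.1,.1])
go('brass_block',files('brass_block',(422,393)),(.495,-.197),0,Y)
go('steel_block',files('steel_block',(449,413)),(.485,-.283),0,Y)
go('roll',files('roll',(374,352))[:1],(.476,-.039),.044,[1.3,1.6,-1.6])
go('roll',files('roll',(374,352))[:1],(.476,-.039),.044,[-1.6-1.57+1.57*2,0,.2,-.2,3.14])
go('dial_stand',files('dial_stand',(324,307)),(.425,.10),0,[-2,-1.57,-1.2])
t=grab_frame('top')[185:260,280:480]; cv2.imwrite('pics/t1.png',cv2.resize(t,None,fx=4,fy=4,interpolation=cv2.INTER_CUBIC))
E
```

```text
m_brass_block_scene_273.npy m_brass_block_scene_392.npy m_brass_block_top_421.npy m_caliper_scene_306.npy m_caliper_scene_382.npy m_caliper_top_371.npy m_dial_stand_scene_228.npy m_dial_stand_scene_307.npy m_dial_stand_top_175.npy m_dial_stand_top_324.npy m_jar_scene_419.npy m_jar_top_428.npy m_plate_scene_273.npy m_plate_top_249.npy m_roll_scene_352.npy m_roll_top_373.npy m_steel_block_scene_413.npy m_steel_block_top_448.npy m_tweezers_scene_352.npy m_tweezers_scene_353.npy m_tweezers_top_330.npy m_tweezers_top_420.npy plate [0.4817 0.3515 0.1248] 7.2 0.027
brass_block [ 0.4951 -0.1959  3.0197] 173.0 0.191
steel_block [ 0.4841 -0.2821  2.9069] 166.6 0.142
roll [ 0.4765 -0.0436  0.0766] 4.4 0.09
roll [ 0.4764 -0.0428  0.0778] 4.5 0.09
dial_stand [ 0.4226  0.0992 -1.7577] -100.7 0.252
```

View pics/t1.png

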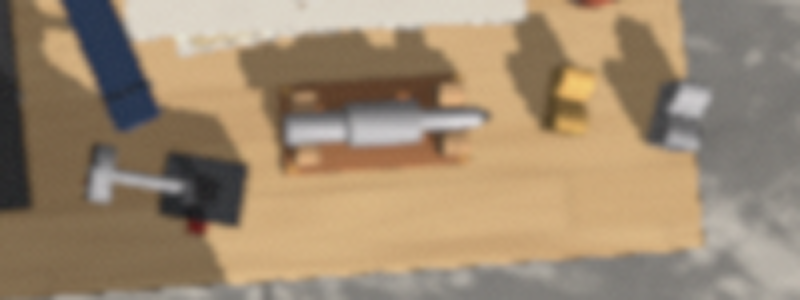

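The enlarged crop shows the roll with its thick journal to the left, and brass (570,100) and steel (685,115) next to each other. The dark stand is at (200,185), with its dial to the left at (100,175).

```bash
cat >> h.py <<'E'
def plan(x,y,z,yaw):
    s=status.observe(); p=np.array(s['position']); R=Ro.from_euler('xyz',s['tool_rot']).as_matrix()
    d=R.T@(np.array([x,y,z])-p)/.06; w=(yaw-s['tool_rot'][2]+np.pi)%(2*np.pi)-np.pi
    print('shift',d.round(2),'twist',round(-np.degrees(w)/8,2),'len',round(np.linalg.norm(d),1),'at',p.round(4),'yaw',round(s['tool_rot'][2],3),'t',s['clock'],'q',np.round(s['qpos'],2)[[0,6]])
def wlook(name,q0,z,yaws,save=None,pm=.0):
    s=status.observe(); im=grab_frame('wrist'); c=cam('wrist',s)
    if save: cv2.imwrite(save,im)
    u0=proj(c,[[q0[0],q0[1],z+.02]])[0]; L=silhouettes('wrist',name); best=None
    for d in L:
        u=np.argwhere(d['mask'])[:,::-1].mean(0); print(name,round(d['p'],2),u.round(),d['mask'].sum(),'expect',u0.round())
        if best is None or np.hypot(*(u-u0))<np.hypot(*(best[1]-u0)): best=(d,u)
    if best is None: print('none'); return None
    q,f=fit(name,[(c,best[0]['mask'].astype(float))],q0,z,yaws); print(name,q.round(4),'deg',np.degrees(q[2]).round(1),'err',round(f,3)); return q
E
python3 -m creep '[[-0.84,-0.48,0,0,1],[-1.68,-0.96,0,0,1],[-2.52,-1.44,0,0,1],[-3.36,-1.92,0,0,1],[-4.2,-2.4,0,0,1]]' 30 && python3 -m creep '[[-0.47,-0.77,0,0,0.7],[-0.94,-1.55,0,0,0.7],[-1.4,-2.32,0,0,0.7],[-1.87,-3.1,0,0,0.7],[-2.34,-3.87,0,0,0.7]]' && python3 -m creep '[[-0.47,-0.77,0,-0.5,0.7],[-0.94,-1.55,0,-1,0.7],[-1.4,-2.32,0,-1.5,0.7],[-1.87,-3.1,0.3,-2,0.7],[-2.34,-3.87,0.65,-2.05,0.7]]'
python3 -m creep '[[0,0,0,0,0.7],[0,0,0,0,0.7]]'
python3 - <<'E'
from h import *
q=wlook('brass_block',(.495,-.196,3.02),0,[2.8,3.02,3.2],'pics/w1.png')
if q is not None: plan(q[0],q[1],.018,q[2])
q=wlook('steel_block',(.484,-.282,2.9),0,[2.7,2.9,3.1])
E
```

```text
clock: 1.68
position: [0.4231, 0.34, 0.2395]
tool_rot: [3.141, 0.0, 2.734]
force: [0.6, 0.9, -0.2]
grip_width: 0.0852
finger_force: 0.0
clock: 2.3
position: [0.459, 0.071, 0.2396]
tool_rot: [3.141, 0.001, 2.734]
force: [0.4, 0.7, 0.6]
grip_width: 0.0596
finger_force: 0.0
clock: 2.92
position: [0.496, -0.198, 0.2003]
tool_rot: [-3.142, 0.001, 3.021]
force: [1.4, 1.5, 0.2]
grip_width: 0.0598
finger_force: 0.0
clock: 3.18
position: [0.4956, -0.1958, 0.2002]
tool_rot: [3.141, -0.0, 3.02]
force: [-0.5, -0.0, -0.7]
grip_width: 0.06
finger_force: 0.0
brass_block 0.68 [313. 176.] 1337 expect [316. 176.]
brass_block [ 0.4925 -0.1988  2.9646] deg 169.9 err 0.061
shift [ 0.05 -0.07  3.05] twist 0.41 len 3.0 at [ 0.496  -0.195   0.2007] yaw 3.021 t 3.275 q [0.14 1.8 ]
steel_block 0.66 [473. 140.] 4741 expect [235. 175.]
steel_block 0.59 [229. 174.] 1875 expect [235. 175.]
steel_block 0.44 [312. 175.] 1348 expect [235. 175.]
steel_block [ 0.4805 -0.2845  2.9011] deg 166.2 err 0.087
```

View pics/w1.png

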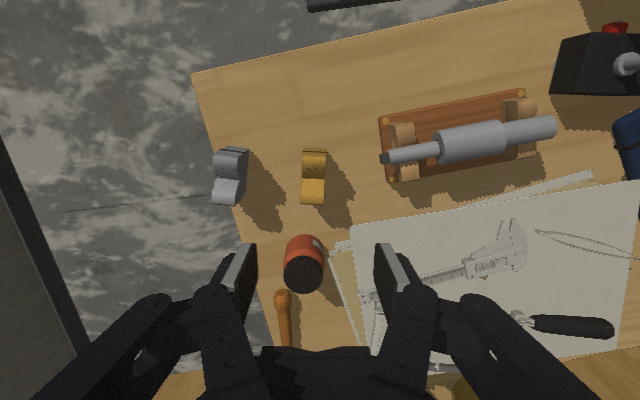

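The wrist view shows brass at (313,176) lying between the jaws' lines and steel at (229,174). The jar at (303,263) is clear of the fingers' path. Descending on the brass block.

```bash
python3 -m creep '[[0.05,-0.07,0.8,0.4,0.7],[0.05,-0.07,1.6,0.4,0.7],[0.05,-0.07,2.4,0.4,0.7],[0.05,-0.07,2.8,0.4,0.7],[0.05,-0.07,3.04,0.4,0.7]]' && python3 -m creep '[[0,0,0,0,0.2],[0,0,0,0,0.1],[0,0,0,0,0.1],[0,0,0,0,0.1],[0,0,0,0,0.1]]' 40 && python3 -m creep '[[0,0,-0.5,0,0.1],[0,0,-1.5,0,0.1],[0,0,-2.4,0,0.1],[0,0,-3.3,0,0.1],[0,0,-3.7,0,0.1]]'
python3 - <<'E'
from h import *
c,s=np.cos(.1248),np.sin(.1248)
for y in (.052,-.052):
    t=np.array([.4817,.3515])+[c*-.035-s*y, s*-.035+c*y]; print(t.round(4)); plan(t[0],t[1],.24,.1248+np.pi)
E
```

```text
clock: 4.0
position: [0.4922, -0.1992, 0.0171]
tool_rot: [3.141, -0.001, 2.965]
force: [0.6, -1.2, 0.2]
grip_width: 0.0601
finger_force: 0.0
clock: 4.62
position: [0.4928, -0.2, 0.019]
tool_rot: [-3.142, 0.002, 2.964]
force: [-1.5, 1.2, 9.2]
grip_width: 0.0232
finger_force: 40.6
clock: 5.25
position: [0.4927, -0.2001, 0.2435]
tool_rot: [-3.141, 0.004, 2.964]
force: [0.2, 0.8, -3.6]
grip_width: 0.0233
finger_force: 40.4
[0.4405 0.3987]
shift [2.62 9.67 0.04] twist -2.17 len 10.0 at [ 0.4927 -0.2001  0.2435] yaw 2.964 t 5.25 q [0.13 1.75]
[0.4534 0.2955]
shift [2.1  8.02 0.05] twist -2.17 len 8.3 at [ 0.4927 -0.2001  0.2435] yaw 2.964 t 5.25 q [0.13 1.75]
```

```bash
python3 -m creep '[[0.26,0.97,0,0,0.1],[0.52,1.94,0,0,0.1],[0.79,2.9,0,0,0.1],[1.05,3.87,0,0,0.1],[1.31,4.84,0,0,0.1]]' && python3 -m creep '[[0.26,0.97,0,-0.5,0.1],[0.52,1.94,0,-1,0.1],[0.79,2.9,0,-1.5,0.1],[1.05,3.87,0,-2,0.1],[1.31,4.84,0,-2.17,0.1]]' && python3 -m creep '[[0,0,0,0,0.1],[0,0,0,0,0.1]]'
python3 - <<'E'
from h import *
wlook('plate',(.4817,.3515,.125),0,[.125],'pics/w2.png')
grab_frame('top')
L=silhouettes('top','plate'); m=L[0]['mask']; print(L[0]['p'],m.sum())
plan(.4405,.3987,.051,.1248+np.pi)
E
```

```text
clock: 5.88
position: [0.4656, 0.1016, 0.2406]
tool_rot: [3.141, 0.001, 2.964]
force: [1.9, -0.9, -3.5]
grip_width: 0.0234
finger_force: 40.3
clock: 6.5
position: [0.4396, 0.4012, 0.2406]
tool_rot: [3.141, 0.001, -3.015]
force: [1.3, -0.5, -2.3]
grip_width: 0.0233
finger_force: 40.3
clock: 6.75
position: [0.44, 0.3989, 0.24]
tool_rot: [-3.141, 0.0, -3.016]
force: [0.2, -0.3, -3.2]
grip_width: 0.0234
finger_force: 40.5
plate 0.56 [262. 180.] 21978 expect [274. 196.]
plate [0.4796 0.3479 0.1224] deg 7.0 err 0.198
0.75 3596
shift [0.   0.   3.15] twist -0.01 len 3.2 at [0.4405 0.3985 0.2403] yaw -3.018 t 6.95 q [-0.79  0.83]
```

View pics/w2.png

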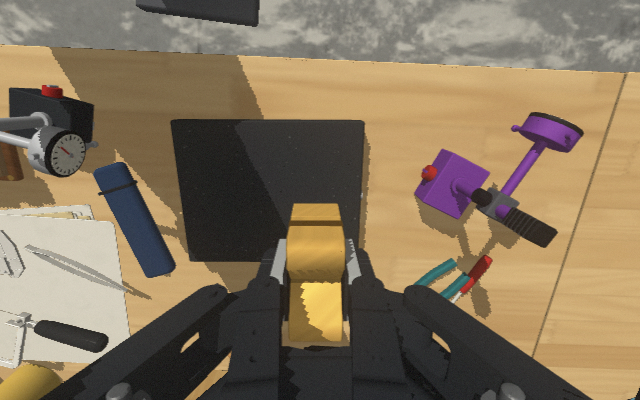

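The brass block is level in the jaws over the plate. The plate's corners are at about (173,121), (364,121) and (190,261). I'll check those before lowering.

```bash
python3 - <<'E'
from h import *
C=unproj(cam('wrist'),[[173,121],[364,121],[190,261]],.028); print(C.round(4))
q=(.4817,.3515,.1248); print(place(box(-.09,.09,-.11,.11,.028,.028)[::2],q,0).round(4))
E
python3 -m creep '[[0,0,0.8,0,0.1],[0,0,1.6,0,0.1],[0,0,2.4,0,0.1],[0,0,2.9,0,0.1],[0,0,3.1,0,0.1]]' && python3 -m creep '[[0,0,0.03,0,0.1],[0,0,0.06,0,0.1],[0,0,0.09,0,0.1]]'
```

```text
[[0.4047 0.2323 0.028 ]
 [0.3784 0.4452 0.028 ]
 [0.5813 0.2506 0.028 ]]
[[0.4061 0.2312 0.028 ]
 [0.3787 0.4494 0.028 ]
 [0.5847 0.2536 0.028 ]
 [0.5573 0.4718 0.028 ]]
clock: 7.58
position: [0.4398, 0.3985, 0.0526]
tool_rot: [-3.14, -0.001, -3.017]
force: [0.2, 0.3, -2.8]
grip_width: 0.0233
finger_force: 40.5
clock: 7.95
position: [0.4404, 0.3999, 0.0495]
tool_rot: [3.141, 0.001, -3.016]
force: [0.1, 0.2, -2.5]
grip_width: 0.0234
finger_force: 40.5
```

```bash
python3 -m creep '[[0,0,0.02,0,0.1],[0,0,0.04,0,0.1],[0,0,0.04,0,0.1]]'; python3 -m creep '[[0,0,0.015,0,0.1],[0,0,0.015,0,0.1]]'
```

```text
clock: 8.32
position: [0.4401, 0.3997, 0.047]
tool_rot: [3.141, 0.0, -3.016]
force: [-3.7, -3.6, 13.7]
grip_width: 0.023
finger_force: 42.7
clock: 8.57
position: [0.4402, 0.3997, 0.047]
tool_rot: [3.141, 0.001, -3.016]
force: [-8.0, -7.6, 30.7]
grip_width: 0.0229
finger_force: 45.0
```

```bash
python3 -m creep '[[0,0,-0.02,0,0.6],[0,0,-0.02,0,0.6],[0,0,-0.02,0,0.6]]' && python3 -m creep '[[0,0,-0.5,0,0.6],[0,0,-1.3,0,0.6],[0,0,-2.1,0,0.6],[0,0,-2.9,0,0.6],[0,0,-3.3,0,0.6]]'
python3 - <<'E'
from h import *
wlook('brass_block',(.44,.3995,.125),.028,[.125])
plan(.4805,-.2845,.2,2.9011)
E
```

```text
clock: 8.95
position: [0.44, 0.3996, 0.0463]
tool_rot: [-3.142, -0.0, -3.016]
force: [0.1, -0.6, 0.6]
grip_width: 0.0513
finger_force: 0.0
clock: 9.57
position: [0.4404, 0.3999, 0.247]
tool_rot: [3.14, 0.002, -3.016]
force: [-0.3, -0.4, -0.3]
grip_width: 0.051
finger_force: 0.0
brass_block 0.64 [315. 173.] 1207 expect [315. 172.]
brass_block [0.4393 0.399  0.1238] deg 7.1 err 0.045
shift [  0.77 -11.41   0.75] twist 2.62 len 11.5 at [0.4408 0.4002 0.2471] yaw -3.016 t 9.675 q [-0.79  0.83]
```

```bash
python3 -m creep '[[0.06,-0.95,0,0,0.7],[0.13,-1.9,0,0,0.7],[0.2,-2.85,0,0,0.7],[0.26,-3.8,0,0,0.7]]' && python3 -m creep '[[0.06,-0.95,0,0,0.7],[0.13,-1.9,0,0,0.7],[0.2,-2.85,0,0,0.7],[0.26,-3.8,0,0,0.7]]' && python3 -m creep '[[0.06,-0.95,0.1,0.7,0.7],[0.13,-1.9,0.3,1.4,0.7],[0.2,-2.85,0.5,2.1,0.7],[0.26,-3.8,0.75,2.6,0.7],[0.26,-3.8,0.75,2.62,0.7]]' && python3 -m creep '[[0,0,0,0,0.7],[0,0,0,0,0.7]]'
python3 - <<'E'
from h import *
q=wlook('steel_block',(.4805,-.2845,2.9),0,[2.9])
plan(q[0],q[1],.0185,q[2])
E
```

```text
clock: 10.18
position: [0.4527, 0.1694, 0.2437]
tool_rot: [-3.141, -0.001, -3.016]
force: [1.1, -0.2, -0.3]
grip_width: 0.0595
finger_force: 0.0
clock: 10.68
position: [0.4657, -0.0586, 0.2439]
tool_rot: [3.142, -0.0, -3.016]
force: [0.6, 0.1, 0.5]
grip_width: 0.0598
finger_force: 0.0
clock: 11.3
position: [0.4775, -0.2888, 0.1974]
tool_rot: [-3.14, -0.003, 2.895]
force: [-0.2, 0.8, 0.1]
grip_width: 0.0595
finger_force: 0.0
clock: 11.55
position: [0.4795, -0.2838, 0.1995]
tool_rot: [3.141, 0.0, 2.903]
force: [0.4, -0.9, -0.8]
grip_width: 0.0598
finger_force: 0.0
steel_block 0.56 [316. 180.] 1448 expect [316. 177.]
steel_block [ 0.481  -0.2846  2.8736] deg 164.6 err 0.05
shift [-0.02 -0.    3.02] twist 0.21 len 3.0 at [ 0.4795 -0.284   0.1997] yaw 2.903 t 11.65 q [0.26 1.89]
```

```bash
python3 -m creep '[[-0.02,0,0.8,0.1,0.7],[-0.02,0,1.6,0.1,0.7],[-0.02,0,2.4,0.1,0.7],[-0.02,0,2.8,0.1,0.7],[-0.02,0,3.02,0.1,0.7]]' && python3 -m creep '[[0,0,0,0,0.2],[0,0,0,0,0.1],[0,0,0,0,0.1],[0,0,0,0,0.1],[0,0,0,0,0.1]]' 40 && python3 -m creep '[[0,0,-0.5,0,0.1],[0,0,-1.5,0,0.1],[0,0,-2.4,0,0.1],[0,0,-3.3,0,0.1],[0,0,-3.7,0,0.1]]'
python3 - <<'E'
from h import *
plan(.4522,.2958,.24,.1248+np.pi)
E
```

```text
clock: 12.28
position: [0.4802, -0.2846, 0.0173]
tool_rot: [3.141, -0.001, 2.888]
force: [-1.0, -0.6, -0.0]
grip_width: 0.06
finger_force: 0.0
clock: 12.9
position: [0.481, -0.2855, 0.0194]
tool_rot: [-3.141, 0.002, 2.887]
force: [-0.0, 0.9, 9.1]
grip_width: 0.0238
finger_force: 40.5
clock: 13.52
position: [0.4809, -0.2856, 0.2438]
tool_rot: [-3.141, 0.004, 2.887]
force: [0.0, 0.3, -4.4]
grip_width: 0.0231
finger_force: 40.2
shift [2.9  9.26 0.05] twist -2.72 len 9.7 at [ 0.4809 -0.2856  0.2438] yaw 2.887 t 13.525 q [0.24 1.87]
```

```bash
python3 -m creep '[[0.29,0.93,0,0,0.1],[0.58,1.85,0,0,0.1],[0.87,2.78,0,0,0.1],[1.16,3.7,0,0,0.1],[1.45,4.63,0,0,0.1]]' && python3 -m creep '[[0.29,0.93,0,-0.6,0.1],[0.58,1.85,0,-1.2,0.1],[0.87,2.78,0,-1.8,0.1],[1.16,3.7,0,-2.4,0.1],[1.45,4.63,0,-2.72,0.1]]' && python3 -m creep '[[0,0,0.8,0,0.1],[0,0,1.6,0,0.1],[0,0,2.4,0,0.1],[0,0,2.4,0,0.1],[0,0,2.4,0,0.1]]'
python3 - <<'E'
from h import *
plan(.4522,.2958,.0488,.1248+np.pi)
E
```

```text
clock: 14.15
position: [0.4656, 0.0073, 0.2408]
tool_rot: [3.141, 0.001, 2.887]
force: [2.0, 0.2, -3.0]
grip_width: 0.0233
finger_force: 40.3
clock: 14.78
position: [0.4513, 0.2979, 0.2409]
tool_rot: [3.141, 0.001, -3.014]
force: [1.3, 0.3, -3.0]
grip_width: 0.0233
finger_force: 40.2
clock: 15.4
position: [0.4524, 0.2967, 0.098]
tool_rot: [3.141, 0.002, -3.016]
force: [0.8, 0.1, -2.3]
grip_width: 0.0237
finger_force: 40.4
shift [ 0.01 -0.01  0.82] twist 0.0 len 0.8 at [0.4524 0.2967 0.098 ] yaw -3.016 t 15.4 q [-0.67  0.98]
```

```bash
python3 -m creep '[[0,-0.01,0.4,0,0.1],[0,-0.01,0.7,0,0.1],[0,-0.01,0.8,0,0.1],[0,-0.01,0.82,0,0.1],[0,-0.01,0.84,0,0.1]]' && python3 -m creep '[[0,0,0.015,0,0.1],[0,0,0.015,0,0.1]]'
```

```text
clock: 16.02
position: [0.4519, 0.2958, 0.0473]
tool_rot: [3.141, 0.0, -3.016]
force: [-11.8, -6.8, 40.2]
grip_width: 0.0235
finger_force: 46.1
clock: 16.27
position: [0.4519, 0.2958, 0.0473]
tool_rot: [3.141, 0.001, -3.016]
force: [-12.0, -7.9, 39.6]
grip_width: 0.0234
finger_force: 46.2
```

```bash
python3 -m creep '[[0,0,-0.03,0,0.6],[0,0,-0.03,0,0.6],[0,0,-0.03,0,0.6]]' && python3 -m creep '[[0,0,-0.5,0,0.6],[0,0,-1.3,0,0.6],[0,0,-2.1,0,0.6],[0,0,-2.9,0,0.6],[0,0,-3.3,0,0.6]]'
python3 - <<'E'
from h import *
wlook('brass_block',(.4393,.399,.125),.028,[.125])
wlook('steel_block',(.4522,.2958,.125),.028,[.125],'pics/w3.png')
plan(.4765,-.043,.2,1.648)
E
```

```text
clock: 16.65
position: [0.452, 0.2958, 0.0469]
tool_rot: [3.141, 0.0, -3.016]
force: [-0.2, -1.3, 0.3]
grip_width: 0.0514
finger_force: 0.0
clock: 17.27
position: [0.4523, 0.296, 0.2473]
tool_rot: [3.14, 0.002, -3.016]
force: [0.5, 0.7, 0.4]
grip_width: 0.0513
finger_force: 0.0
brass_block 0.57 [408. 173.] 1662 expect [407. 172.]
brass_block 0.22 [315. 174.] 1269 expect [407. 172.]
brass_block [0.4398 0.399  0.1297] deg 7.4 err 0.068
steel_block 0.91 [315. 173.] 1266 expect [315. 171.]
steel_block [0.4508 0.2954 0.1403] deg 8.0 err 0.051
shift [ 0.3  -5.65  0.74] twist 11.6 len 5.7 at [0.4517 0.2956 0.2445] yaw -3.016 t 17.475 q [-0.67  1.  ]
```

View pics/w3.png

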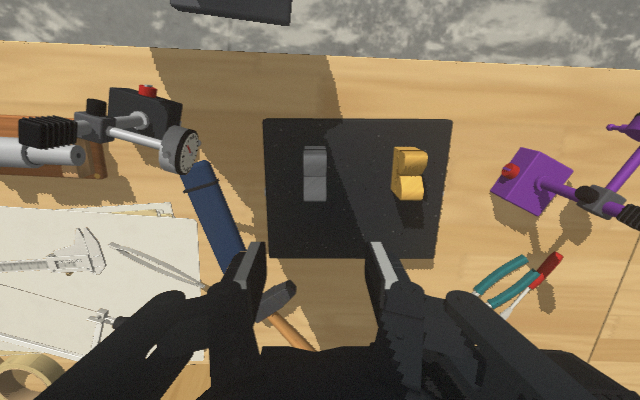

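Both blocks stand square on the front half of the plate, with steel at (315,173) and brass at (409,173). Now the roll.

```bash
python3 -m creep '[[0.05,-0.9,0,1.2,0.8],[0.1,-1.8,0,2.4,0.8],[0.15,-2.7,0,3.6,0.8],[0.22,-3.6,0,4.8,0.8],[0.27,-4.5,0,6,0.8]]' && python3 -m creep '[[0,0,0,1.2,0.8],[0,0,0,2.4,0.8],[0,0,0,3.6,0.8],[0,0,0,4.8,0.8],[0,0,0,5.6,0.8]]'
python3 - <<'E'
from h import *
plan(.4765,-.043,.2,1.648)
E
```

```text
clock: 18.1
position: [0.4689, 0.024, 0.2438]
tool_rot: [-3.14, -0.001, 2.424]
force: [1.3, 0.6, 0.2]
grip_width: 0.0685
finger_force: 0.0
clock: 18.73
position: [0.469, 0.0257, 0.2436]
tool_rot: [-3.14, 0.001, 1.643]
force: [0.4, 0.6, -0.1]
grip_width: 0.0682
finger_force: 0.0
shift [-1.15  0.04  0.73] twist -0.04 len 1.4 at [0.469  0.0257 0.2436] yaw 1.643 t 18.725 q [-0.52  0.05]
```

```bash
python3 -m creep '[[-0.6,0.02,0.3,0,0.8],[-1.15,0.04,0.6,0,0.8],[-1.15,0.04,0.73,0,0.8],[-1.15,0.04,0.73,0,0.8]]'
python3 - <<'E'
from h import *
q=wlook('roll',(.4765,-.043,.077),.044,[.077],'pics/w4.png')
plan(q[0],q[1],.034,q[2]+np.pi/2)
E
```

```text
clock: 19.23
position: [0.4766, -0.0425, 0.1999]
tool_rot: [-3.139, 0.0, 1.647]
force: [1.0, 0.4, 0.8]
grip_width: 0.0681
finger_force: 0.0
roll 0.68 [314. 175.] 3774 expect [317. 186.]
roll [ 0.4737 -0.0473  0.0762] deg 4.4 err 0.057
shift [-0.08 -0.06  2.78] twist 0.01 len 2.8 at [ 0.4772 -0.0421  0.2009] yaw 1.648 t 19.325 q [-0.36  0.25]
```

View pics/w4.png

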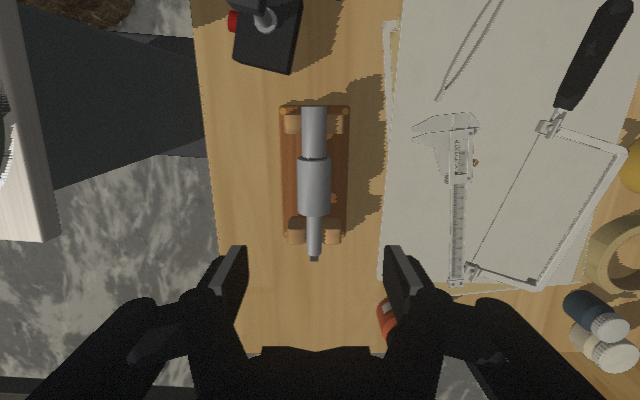

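The roll lies at (314,175) between the jaws. Its barrel spans rows 157–215, with the thick journal toward +y, and the caliper and stand are clear. I'll lower onto mid-barrel.

```bash
python3 -m creep '[[-0.07,-0.06,0.8,0,0.65],[-0.07,-0.06,1.6,0,0.65],[-0.07,-0.06,2.2,0,0.65],[-0.07,-0.06,2.6,0,0.65],[-0.07,-0.06,2.77,0,0.65]]' && python3 -m creep '[[0,0,0,0,0.3],[0,0,0,0,0.2],[0,0,0,0,0.2],[0,0,0,0,0.2],[0,0,0,0,0.2]]' 70
python3 - <<'E'
from h import *
q=wlook('roll',(.4737,-.0465,.077),.044,[.077])
E
```

```text
clock: 19.95
position: [0.4737, -0.0467, 0.034]
tool_rot: [-3.141, -0.0, 1.648]
force: [0.1, -0.3, 0.1]
grip_width: 0.0556
finger_force: 0.0
clock: 20.58
position: [0.475, -0.0471, 0.0356]
tool_rot: [3.139, -0.0, 1.648]
force: [3.9, 2.2, 9.3]
grip_width: 0.0323
finger_force: 70.6
roll 0.85 [315. 227.] 15170 expect [316. 292.]
roll 0.34 [221.  15.] 3365 expect [316. 292.]
roll [ 0.4736 -0.0476  0.0742] deg 4.2 err 0.114
```

```bash
python3 -m creep '[[0,0,-0.3,0,0.2],[0,0,-0.8,0,0.2],[0,0,-1.6,0,0.2],[0,0,-2.5,0,0.2],[0,0,-3.4,0,0.2]]' && python3 -m creep '[[0,0,0,0,0.2],[0,0,0,0,0.2]]'
python3 - <<'E'
from h import *
q=wlook('roll',(.4737,-.0472,.075),.251,[.075],'pics/w5.png')
plan(.4455,.3473,.24,1.691)
E
```

```text
clock: 21.3
position: [0.4729, -0.0473, 0.2404]
tool_rot: [-3.14, -0.0, 1.647]
force: [1.2, 1.1, -4.7]
grip_width: 0.0322
finger_force: 70.9
clock: 21.55
position: [0.4731, -0.047, 0.2379]
tool_rot: [-3.14, -0.0, 1.648]
force: [0.1, -0.0, -6.0]
grip_width: 0.0319
finger_force: 71.3
roll 0.69 [315. 227.] 15130 expect [320. 302.]
roll [ 0.4721 -0.0474  0.0829] deg 4.8 err 0.166
shift [ 6.59  0.05 -0.05] twist -0.31 len 6.6 at [ 0.473  -0.0472  0.2373] yaw 1.648 t 21.65 q [-0.39  0.24]
```

View pics/w5.png

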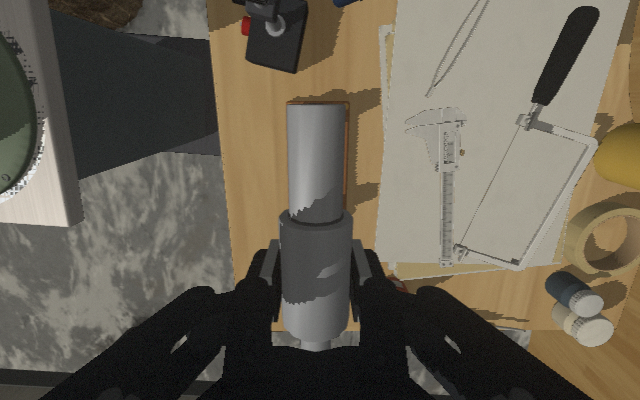

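The roll is held level, central in the jaws, with the thick journal toward the camera. Carrying it over to the plate.

```bash
python3 -m creep '[[0.5,0,0,0,0.2],[1.2,0.01,0,0,0.2],[2,0.02,0,0,0.2],[2.7,0.02,0,0,0.2],[3.4,0.03,0,0,0.2]]' && python3 -m creep '[[0.8,0,0,-0.1,0.2],[1.6,0.01,0,-0.2,0.2],[2.4,0.02,0,-0.3,0.2],[2.9,0.02,0,-0.31,0.2],[3.19,0.02,0,-0.31,0.2]]' && python3 -m creep '[[0,0,0.4,0,0.2],[0,0,0.9,0,0.2],[0,0,1.3,0,0.2],[0,0,1.5,0,0.2],[0,0,1.5,0,0.2]]'
python3 - <<'E'
from h import *
wlook('brass_block',(.4395,.399,.125),.028,[.125],'pics/w6.png')
plan(.4455,.3473,.0716,1.691)
E
```

```text
clock: 22.28
position: [0.4592, 0.1573, 0.2374]
tool_rot: [-3.139, 0.001, 1.647]
force: [1.9, -0.7, -5.4]
grip_width: 0.0322
finger_force: 71.2
clock: 22.9
position: [0.4459, 0.348, 0.237]
tool_rot: [-3.139, 0.002, 1.692]
force: [0.4, -1.1, -5.0]
grip_width: 0.0321
finger_force: 71.2
clock: 23.52
position: [0.4466, 0.3465, 0.1481]
tool_rot: [-3.14, 0.001, 1.69]
force: [0.3, 0.1, -3.8]
grip_width: 0.0322
finger_force: 71.1
brass_block 0.57 [323. 135.] 592 expect [316. 132.]
brass_block [0.4399 0.3991 0.1174] deg 6.7 err 3.969
shift [ 0.01 -0.03  1.3 ] twist -0.0 len 1.3 at [0.447  0.3471 0.1493] yaw 1.69 t 23.625 q [-0.97 -0.44]
```

View pics/w6.png

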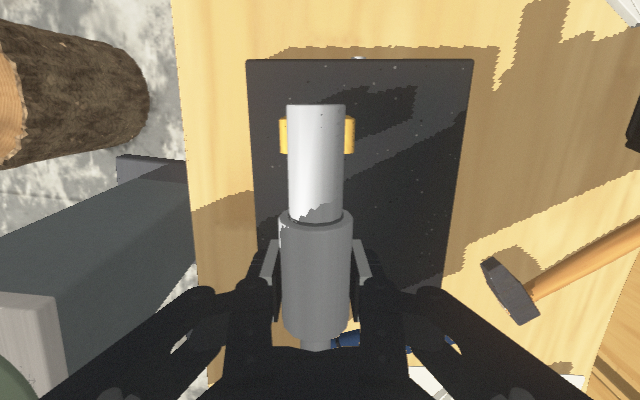

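The brass block shows evenly either side of the thick journal (columns 280–354, journal centre 315). Lowering.

```bash
python3 -m creep '[[0.01,-0.02,0.4,0,0.2],[0.01,-0.02,0.8,0,0.2],[0.01,-0.02,1.1,0,0.2],[0.01,-0.02,1.2,0,0.2],[0.01,-0.02,1.22,0,0.2]]' && python3 -m creep '[[0,0,0.03,0,0.2],[0,0,0.06,0,0.2],[0,0,0.06,0,0.2]]' && python3 -m creep '[[0,0,0.02,0,0.2],[0,0,0.03,0,0.2],[0,0,0.03,0,0.2]]'
```

```text
clock: 24.25
position: [0.4456, 0.3477, 0.0758]
tool_rot: [3.141, -0.0, 1.691]
force: [-0.2, 0.0, -4.7]
grip_width: 0.0317
finger_force: 71.1
clock: 24.62
position: [0.4454, 0.3477, 0.072]
tool_rot: [3.141, -0.0, 1.691]
force: [-0.9, -0.6, -4.6]
grip_width: 0.0319
finger_force: 71.1
clock: 25.0
position: [0.4461, 0.3479, 0.0705]
tool_rot: [3.14, -0.001, 1.691]
force: [4.6, 1.5, 2.8]
grip_width: 0.0324
finger_force: 71.8
```

```bash
python3 -m creep '[[0,0,0.01,0,0.2],[0,0,0.01,0,0.2]]' 40; python3 -m creep '[[0,0,0,0,0.5],[0,0,0,0,0.55],[0,0,0,0,0.6],[0,0,0,0,0.6]]'
python3 - <<'E'
from h import *
wlook('roll',(.445,.3475,.12),.078,[.12],'pics/w7.png')
E
```

```text
clock: 25.25
position: [0.4464, 0.348, 0.0701]
tool_rot: [3.14, -0.001, 1.69]
force: [5.8, 0.4, 5.9]
grip_width: 0.0322
finger_force: 72.2
clock: 25.75
position: [0.4452, 0.3476, 0.0694]
tool_rot: [-3.141, 0.0, 1.691]
force: [0.1, 0.9, 0.6]
grip_width: 0.0512
finger_force: 0.0
roll 0.82 [320. 227.] 15172 expect [318. 294.]
roll [0.4457 0.3476 0.1142] deg 6.5 err 0.113
```

View pics/w7.png

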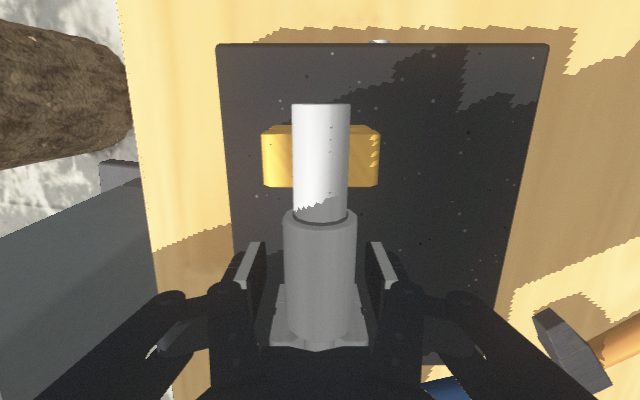

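The roll is seated and released, its journal centred in the brass block. Retreating and moving over the dark stand.

```bash
python3 -m creep '[[0,0,-0.4,0,0.65],[0,0,-1.2,0,0.65],[0,0,-2.1,0,0.65],[0,0,-3,0,0.65],[0,0,-3.9,0,0.65]]'
python3 - <<'E'
from h import *
wlook('roll',(.445,.3475,.12),.078,[.12])
wlook('brass_block',(.44,.399,.12),.028,[.12])
wlook('steel_block',(.4515,.2956,.12),.028,[.12])
plan(.4226,.0992,.305,1.384)
E
```

```text
clock: 26.48
position: [0.4451, 0.3474, 0.3054]
tool_rot: [3.142, -0.0, 1.691]
force: [0.4, 0.4, 0.6]
grip_width: 0.0557
finger_force: 0.0
roll 0.97 [317. 159.] 2538 expect [317. 169.]
roll [0.4462 0.347  0.1115] deg 6.4 err 0.067
brass_block 0.96 [315. 123.] 521 expect [315. 122.]
brass_block [0.44   0.3988 0.1198] deg 6.9 err 0.856
steel_block 0.77 [315. 202.] 819 expect [316. 199.]
steel_block [0.4511 0.2953 0.1228] deg 7.0 err 0.481
shift [-4.06 -0.86 -0.04] twist 2.2 len 4.2 at [0.4449 0.3474 0.3026] yaw 1.691 t 26.775 q [-1.03 -0.51]
```

```bash
python3 -m creep '[[-0.9,-0.2,0,0.5,0.6],[-1.8,-0.4,0,1,0.6],[-2.7,-0.6,0,1.5,0.6],[-3.5,-0.75,0,2,0.6],[-4.06,-0.86,0,2.2,0.6]]' && python3 -m creep '[[0,0,0,0,0.6],[0,0,0,0,0.6]]'
python3 - <<'E'
from h import *
wlook('dial_stand',(.4226,.0992,-1.7577),0,[-1.76],'pics/w8.png')
c=cam('wrist'); print(proj(c,place(np.array([[0,0,.174],[0,0,.157],[-.075,0,.112]]),(.4226,.0992,-1.7577),0)).round(1))
plan(.4226,.0992,.305,1.384)
E
```

```text
clock: 27.4
position: [0.4225, 0.0975, 0.3027]
tool_rot: [-3.14, 0.001, 1.381]
force: [0.5, -0.3, 0.0]
grip_width: 0.0514
finger_force: 0.0
clock: 27.65
position: [0.4231, 0.1001, 0.3029]
tool_rot: [-3.141, 0.001, 1.384]
force: [-0.1, 0.2, 0.8]
grip_width: 0.051
finger_force: 0.0
dial_stand 0.86 [314. 149.] 3218 expect [316. 157.]
dial_stand [ 0.4207  0.0963 -1.7418] deg -99.8 err 0.159
[[316.3 188.6]
 [316.3 183.6]
 [316.2 102.1]]
shift [-0.02 -0.01 -0.03] twist 0.01 len 0.0 at [0.4232 0.1004 0.3031] yaw 1.385 t 27.75 q [-0.83 -0.45]
```

View pics/w8.png

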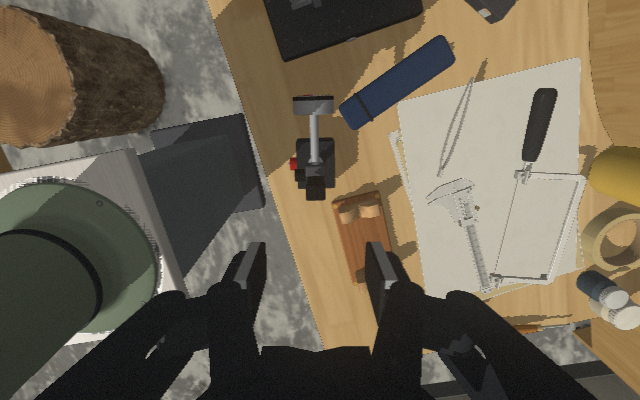

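Two stand-shaped things exist: the purple one (not meant) and this dark one, with its grip at (315,188), dial at (313,104) and red knob at (294,163). I'll confirm it in an enlarged crop.

Run:
```python
from h import *
im=cv2.imread('pics/w8.png'); q=(.4226,.0992,-1.7577); c=cam('wrist')
s=cv2.resize(im[80:220,260:380],None,fx=5,fy=5,interpolation=cv2.INTER_CUBIC)[:600]
g=box(-.008,.008,-.009,.009,.174,.174)[::2]
for u in proj(c,place(g,q,0)): cv2.circle(s,tuple(((u-[260,80]+.5)*5).astype(int)),3,(0,255,0),-1)
b=box(-.029,.037,-.026,.026,.036,.036)[::2]
for u in proj(c,place(b,q,0)): cv2.circle(s,tuple(((u-[260,80]+.5)*5).astype(int)),3,(255,255,0),-1)
cv2.imwrite('pics/w8c.png',s)
```

```text
(no output)
```

View pics/w8c.png

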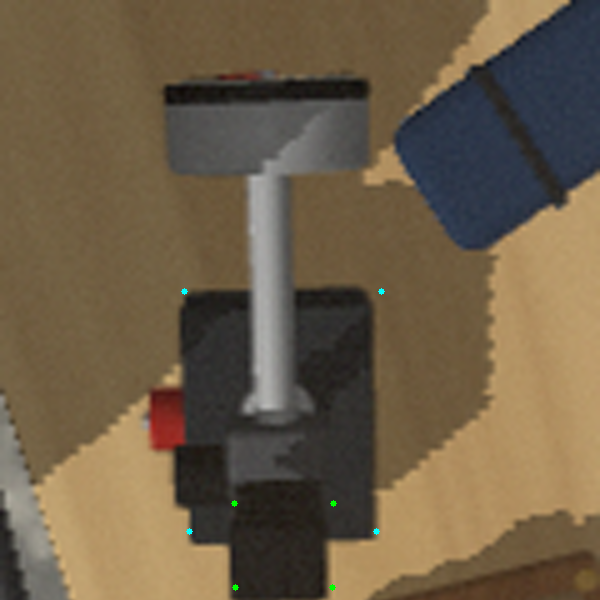

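This is the dark base with the red knob, so it is the right stand. The predicted corners agree to within 2 px. Descending on the grip.

```bash
python3 -m creep '[[-0.05,-0.02,0.7,0,0.6],[-0.05,-0.02,1.4,0,0.6],[-0.05,-0.02,2,0,0.6],[-0.05,-0.02,2.4,0,0.6],[-0.05,-0.02,2.62,0,0.6]]' && python3 -m creep '[[0,0,0,0,0.3],[0,0,0,0,0.15],[0,0,0,0,0.05],[0,0,0,0,0.05],[0,0,0,0,0.05]]' 70
python3 -m creep '[[0,0,-0.05,0,0.05],[0,0,-0.2,0,0.05],[0,0,-0.5,0,0.05],[0,0,-0.8,0,0.05],[0,0,-0.8,0,0.05]]'
python3 - <<'E'
from h import *
s=status.observe(); print(s['moment'])
im=grab_frame('scene'); cv2.imwrite('pics/s2.png',cv2.resize(im[130:330,200:440],None,fx=3,fy=3,interpolation=cv2.INTER_CUBIC))
E
```

```text
clock: 28.38
position: [0.4212, 0.0972, 0.145]
tool_rot: [-3.14, 0.001, 1.385]
force: [0.5, 0.0, 0.4]
grip_width: 0.0514
finger_force: 0.0
clock: 29.0
position: [0.4222, 0.0971, 0.147]
tool_rot: [3.14, -0.001, 1.384]
force: [0.6, -0.5, 8.8]
grip_width: 0.0173
finger_force: 70.1
clock: 29.62
position: [0.4219, 0.0972, 0.1953]
tool_rot: [3.14, -0.001, 1.384]
force: [-0.0, 0.5, -6.4]
grip_width: 0.0172
finger_force: 68.8
[ 0.0064507  -0.04911196  0.00248761]
```

View pics/s2.png

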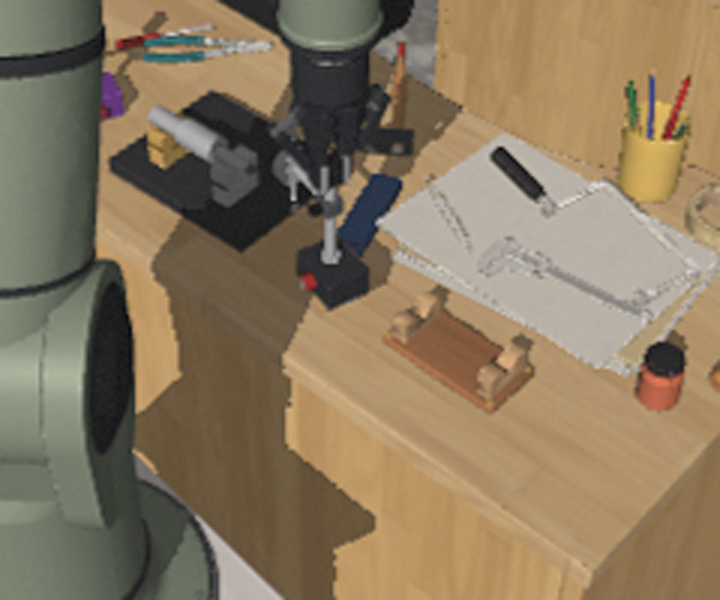

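The stand hangs upright in the jaws, the roll sits in the blocks and the bystanders are untouched. Raising it, carrying it over the rear half and turning it.

```bash
python3 -m creep '[[0,0,-0.4,0,0.05],[0,0,-0.8,0,0.05],[0,0,-1.2,0,0.05],[0,0,-1.5,0,0.05],[0,0,-1.5,0,0.05]]'
python3 - <<'E'
from h import *
plan(.5206,.3561,.285,3.264)
E
```

```text
clock: 30.3
position: [0.4217, 0.0971, 0.2844]
tool_rot: [3.141, -0.001, 1.384]
force: [-0.5, -0.6, -5.9]
grip_width: 0.0169
finger_force: 69.6
shift [ 4.55  0.82 -0.01] twist -13.47 len 4.6 at [0.4217 0.0971 0.2844] yaw 1.384 t 30.3 q [-0.84 -0.42]
```

```bash
python3 -m creep '[[0.6,0.1,0,-0.3,0.05],[1.6,0.3,0,-1,0.05],[2.7,0.5,0,-2,0.05],[3.7,0.7,0,-3,0.05],[4.55,0.82,0,-4,0.05]]' && python3 -m creep '[[0,0,0,-1,0.05],[0,0,0,-2,0.05],[0,0,0,-3,0.05],[0,0,0,-4,0.05],[0,0,0,-5,0.05]]' && python3 -m creep '[[0,0,0,-1,0.05],[0,0,0,-2,0.05],[0,0,0,-3,0.05],[0,0,0,-4,0.05],[0,0,0,-4.47,0.05]]' && python3 -m creep '[[0,0,0,0,0.05],[0,0,0,0,0.05]]'
python3 - <<'E'
from h import *
plan(.5206,.3561,.182,3.264)
cv2.imwrite('pics/w9.png',grab_frame('wrist'))
c=cam('wrist'); s=status.observe(); x,y,z=s['position']; q=(x,y,s['tool_rot'][2]-np.pi)
print('tip expected',proj(c,place(np.array([[-.075,0,.063],[-.075,0,.133]]),q,z-.147)).round(), 'roll top',proj(c,[[.4462,.347,.095]]).round())
E
```

```text
clock: 30.92
position: [0.5208, 0.3579, 0.2818]
tool_rot: [-3.139, 0.0, 1.947]
force: [0.3, -0.4, -5.0]
grip_width: 0.017
finger_force: 69.2
clock: 31.55
position: [0.5202, 0.3557, 0.2818]
tool_rot: [-3.139, -0.002, 2.645]
force: [0.6, -0.8, -6.6]
grip_width: 0.0169
finger_force: 69.7
clock: 32.17
position: [0.5202, 0.3556, 0.2819]
tool_rot: [-3.141, -0.003, -3.015]
force: [0.8, -0.4, -6.1]
grip_width: 0.0171
finger_force: 69.8
clock: 32.42
position: [0.5205, 0.3558, 0.2832]
tool_rot: [-3.141, -0.001, -3.021]
force: [0.5, 1.2, -6.5]
grip_width: 0.0175
finger_force: 69.8
shift [-0.    0.01  1.69] twist -0.01 len 1.7 at [0.5205 0.3558 0.2832] yaw -3.021 t 32.425 q [-0.7   1.01]
tip expected [[316. 106.]
 [317. 109.]] roll top [[316. 104.]]
```

View pics/w9.png

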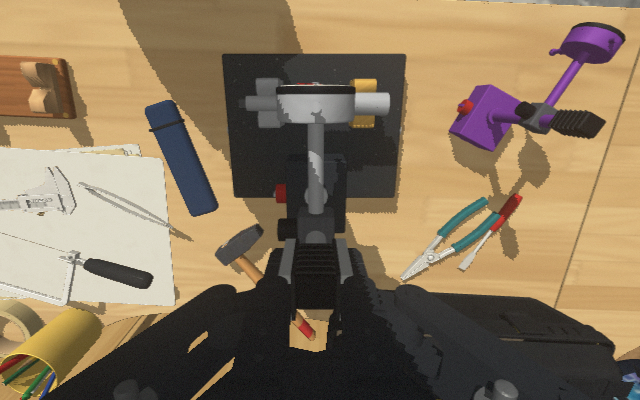

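The dial at (316,100) sits over the barrel, midway between the blocks at (268,·) and (363,·), and the base is behind the roll. Lowering.

```bash
python3 -m creep '[[0,0.01,0.4,0,0.05],[0,0.01,0.8,0,0.05],[0,0.01,1.2,0,0.05],[0,0.01,1.5,0,0.05],[0,0.01,1.6,0,0.05]]' && python3 -m creep '[[0,0,0.1,0,0.05],[0,0,0.14,0,0.05],[0,0,0.16,0,0.05],[0,0,0.16,0,0.05]]' && python3 -m creep '[[0,0,0.02,0,0.05],[0,0,0.04,0,0.05],[0,0,0.04,0,0.05]]'
```

```text
clock: 33.1
position: [0.5203, 0.3564, 0.1872]
tool_rot: [-3.141, -0.001, -3.019]
force: [-0.2, -0.8, -5.3]
grip_width: 0.0172
finger_force: 69.7
clock: 33.6
position: [0.5207, 0.3566, 0.179]
tool_rot: [3.141, 0.0, -3.019]
force: [-0.2, -0.5, -6.5]
grip_width: 0.0172
finger_force: 69.6
clock: 33.98
position: [0.5206, 0.3565, 0.1762]
tool_rot: [-3.142, -0.0, -3.019]
force: [-0.1, -0.9, -5.2]
grip_width: 0.017
finger_force: 69.7
```

```bash
python3 -m creep '[[0,0,0.015,0,0.05],[0,0,0.025,0,0.05],[0,0,0.025,0,0.05]]'
```

```text
clock: 34.35
position: [0.5208, 0.3568, 0.1756]
tool_rot: [3.141, 0.001, -3.019]
force: [-3.6, -1.4, 5.2]
grip_width: 0.0168
finger_force: 71.5
```

```bash
python3 -m creep '[[0,0,0,0,0.2],[0,0,0,0,0.35],[0,0,0,0,0.5],[0,0,0,0,0.5]]' 30 && python3 -m creep '[[0,0,-0.2,0,0.5],[0,0,-0.6,0,0.5],[0,0,-1.2,0,0.5],[0,0,-1.6,0,0.5],[0,0,-2,0,0.5]]' && python3 -m creep '[[-0.5,0,0,0,0.5],[-1.3,0,-0.3,0,0.5],[-2,0,-0.6,0,0.5],[-2.6,0,-1,0,0.5]]'
python3 - <<'E'
from h import *
s=status.observe(); im=grab_frame('wrist'); a=im
b=grab_frame('scene')[140:220,225:345]
cv2.imwrite('pics/f.png',np.hstack([cv2.resize(im[40:340,140:500],(480,400)),cv2.resize(b,(320,400)) ]))
V=[]
for n,q,z in(('dial_stand',(.52,.356,.122),.028),('roll',(.446,.347,.12),.078)):
    wlook(n,q,z,[.12])
E
```

```text
clock: 34.85
position: [0.5207, 0.3565, 0.1748]
tool_rot: [3.142, 0.0, -3.019]
force: [0.4, -0.4, -0.1]
grip_width: 0.0423
finger_force: 0.0
clock: 35.48
position: [0.5207, 0.3566, 0.2967]
tool_rot: [3.141, 0.001, -3.019]
force: [-0.1, -0.5, -0.4]
grip_width: 0.0429
finger_force: 0.0
clock: 35.98
position: [0.6765, 0.3754, 0.3559]
tool_rot: [-3.141, -0.0, -3.019]
force: [1.1, 0.3, 0.1]
grip_width: 0.0426
finger_force: 0.0
dial_stand 0.79 [315.  33.] 2693 expect [316.  34.]
dial_stand 0.76 [469.  11.] 1065 expect [316.  34.]
dial_stand [0.518  0.356  0.1399] deg 8.0 err 0.072
none
```

View pics/f.png

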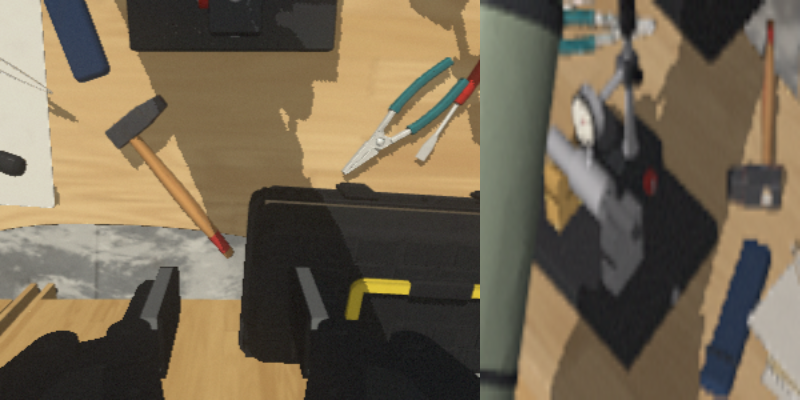

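The right half of the picture shows the roll seated in both blocks. The stand is upright behind it with the plunger down on mid-barrel, and the gripper is clear. Measured poses agree, so I'm handing in.

```bash
python3 -m creep '[[0,0,0,0,0.5],[0,0,0,0,0.5],[0,0,0,0,0.5],[0,0,0,0,0.5]]' | head -1; python3 -c "
from workcell import bot
print(bot.job_done())"
```

```text
clock: 36.78
the job is handed in; nothing more can be done
None
```

The job is handed in after about 37 s of the 131 s: the roll is seated in both V-blocks and the indicator stands upright with its tip on mid-barrel, judged from the images and fitted poses because the plunger reading could not be read directly and the hand-in returned no verdict.

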